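# Pull the safety plug and fold the welding fixture open

### The job

Make the welding fixture safe and open it: first, with the flap still shut, pull the yellow safety plug up out of its grey socket and put it in the blue tray. Then take the red bar, swing the fixture's flap up past vertical and lower it gently, without letting it fall, until it rests on the rubber stops behind. Leave the white reel, the bottle and the screwdriver where they are.

Things in the scene. Friction and masses are not known exactly. Their poses are not given: they have to be found in the camera images.
- plug_center (a point): Centre of the loose safety plug, 82 mm tall, 90 g (41 mm above its foot). Its upper 50 mm is a yellow block with a black band, 44 mm along the plug's x, 30 mm along its y, from 9 mm below this point to 41 mm above; below it a black blade 34 x 20 mm, 32 mm long. z up along the plug. At the start it is fully home, the block sitting on the socket box. It can stand on its foot.
- socket_mouth (a point): Centre of the opening on top of the fixed grey socket box (110 mm along x, 100 mm along y, 60 mm tall; this point is at its top). z up. Sprung detent balls hold the plug: a straight upward pull of roughly 8 to 15 N is needed over the first 8 mm, then it pops up and slides freely; a 32 mm lift clears the socket.
- tray_floor (a point): Centre of the inner floor (5 mm above the table) of the fixed open blue tray, 160 mm along its x, 130 mm along its y outside, walls 4 mm thick and 35 mm tall. z up.
- flap_bar (a point): Middle of the red round bar (12 mm diameter, 100 mm clear between its two steel legs) at the flap's free end, parallel to the hinge and 175 mm from its axis in the plane of the flap. The flap's 140 mm wide, 10 mm thick frame ends 120 mm from the hinge: 49 mm open gap between bar and frame, free air beyond the bar. The bar may turn between the fingers. x from bar to hinge, y along bar.
- flap_hinge (a point): Middle of the hinge axis, 75 mm above the table, on the fixed fixture (base reaches 125 mm from here under the shut flap, 100 mm to the stops, 190 mm wide). x level, from the shut flap's bar towards the stops; y along the hinge; z up. Two blue posts with rubber pads, 76 mm from the hinge on the +x side and up to 150 mm above the table, stop the flap within its width.
- flap (a joint): Angle of the flap (rad): 0 shut and level over the nest, growing as it is raised, 1.57 upright, 2.3 lying on the rubber stops behind (end of travel). About 0.35 kg (varies) on a nearly free hinge: let go, it falls to either side.
- reel_mid (a point): Centre of the loose white reel, a bystander, 90 mm diameter, 44 mm tall.
- bottle_mid (a point): Centre of the loose amber bottle, a bystander, 60 mm diameter, 160 mm tall.
- driver_grip (a point): Handle of a loose green screwdriver, 180 mm long, lying flat, a bystander.
Mind the look-alikes: they are no part of the job. Leave any pink or turquoise look-alike of the part that bears socket_mouth alone.

How it is judged:
By the outcome, as a careful person would: the job done as asked, in the order asked, and still so for the second after the job is handed in, with the robot touching nothing.
It also fails if it takes over 56 s, if anything falls off the work surface, if the arm or the gripper's body presses on something with over 40 N, if the wrist force passes 120 N, or if a joint passes its speed limit or range.

### The arm

A 6-joint arm with a two-finger parallel gripper is mounted at the origin on the work surface. World frame = base frame: x ahead of the robot, y to its left, z up, the work surface at z = 0. Lengths are in m, angles in rad, forces in N, time in s.
With the tool pointing down it reaches from about 0.35 to 0.8 m from the base axis. Payload 7.3 kg.
Tool frame: the origin (TCP) lies between the finger pads; the fingertips stand 19 mm ahead of it and the grasp point (between the pads) is the TCP; y points along the fingers, x is the direction in which the jaws open and shut, and the axes are right-handed (so a half turn about y gives the same grasp; the last joint's range is limited). The gripper opens to 85 mm and grips with 20 to 120 N. Pads are 22 mm wide; open, the fingers measure 114 mm over their backs; the gripper's body (76 mm by 85 mm) begins 54 mm behind the grasp point. The pads swing forward as they close: fully open they stand 13 mm farther back than shut.
Start: joints at [-1.425, 0.342, 1.524, -0, 1.275, -0.146], TCP at [0.151, -0.503, 0.25] pointing down, gripper open.
Joint ranges: [-2.53, 2.53], [-0.77, 2.02], [0.04, 2.7], [-1, 4.14], [0.28, 2.66], [-3.11, 3.11]. Speed limits (rad/s): [2.57, 2.57, 3.14, 3.14, 3.14, 3.14].

### API

Orientations are given as a 3x3 rotation matrix whose columns are the frame's x, y, z axes.
In Python, from station import ctrl gives the robot as it stands.
- The arm moves only by the tool send_rows, never from a script. Its arguments are lists of equal length, an entry for each row: "travel": the shift along the tool's x, y, z in m, a list of three; "twist": the turn, a rotation vector about the tool's x, y, z in degrees, a list of three; "jaw": the finger opening in m, from 0 to 0.0854. A call has 1 to 12 rows; each row shifts and turns the pose as measured when the row begins, along the tool's axes as they then stand; what a row does not reach is not made up. A row lasts 1/10 s, in which the tool goes at most 50 mm and 8.59 degrees, less where a joint would pass 70% of its speed; a pose out of reach is approached as far as the arm can. A call with a gripper value outside its range is refused whole. The fingers move at their own pace and stop on an object; "squeeze" is the grip in N (left out, the last holds). Time passes only in rows, so rows that do not move let the fingers close. It gives the time, the measured TCP pose, the force and the opening at its end, in the units of the state.
- ctrl.state(): the state, without advancing time (a new reading comes with each control period).
- ctrl.capture(name): name is "scene" or "top" or "wrist"; returns a dict with "pixels" (480x640x3 uint8, red, green, blue), "K" (3x3 intrinsics, pixels), "origin" and "orientation" of the camera in the world. Camera axes: x right, y down, z forward; pixel columns grow to the right and rows downward; lengths in m; the calibration is good to about 2 mm. The wrist camera is an equidistant fisheye: a pixel r from the principal point sees the ray r / f radians off the axis. A picture is of the moment at which its call begins. There is no depth.
- ctrl.close_job(): hands the job in, once; it reports no verdict.
Trained networks look in the newest picture that a camera, given by its name, has taken for a name from the list of things; names that differ only in an ending like _2 or _b are one class to them, and where a whole thing is asked for, a point or a joint stands for the part that bears it (a point fixed in the world has none). Each returns a list of dicts, best first, with "confidence" (0 to 1); they miss things now and then, are a little off and sometimes report something else, mostly with a low value. They report only what shows in the picture. A call takes as long as a camera call. They do not tell look-alikes from the thing itself.
- ctrl.spot_in(name, camera): "centre" ([column, row] in pixels, amid what is visible of it).
- ctrl.tip_of(name, camera): "centre" ([column, row] in pixels: a listed point, or the origin of a listed thing).
The state is a dict: "time": time; "q": joint angles; "qd": joint speeds; "effort": joint torques, N m; "tool_pos": TCP position; "ee_rot": TCP orientation; "force": force on the tool from outside, world axes, zero at the start; "torque": the same for the moment, N m; "width": opening from 0.0 (shut) to 1.0 (fully open).
Only numpy, scipy, OpenCV 4.12 (cv2) and the standard library are available. Lean on these libraries where they do the work, as an engineer would, in place of code of your own. Each camera call takes 0.05 s, during which the arm holds its last target. There are 200 camera calls.

## Working session

There is one attempt and no reset: what is moved stays moved. The work goes in short steps, Python scripts to look and compute and a tool call to move; the robot and the scene stay as the last step left them, time stands still between calls to the robot, and variables do not carry over. Pictures are saved under pics/ and viewed, about 8 in all and at most 12, crops included, and the job is handed in when it is done.

Besides the shell and the picture viewer there is one more tool, called after "Request:" as a command line: name --argument value ..., lists and objects as JSON in quotes. send_rows: Moves the arm, as the interface text tells. Its arguments: {"type":"object","properties":{"travel":{"type":"array","items":{"type":"array","items":{"type":"number"}}},"twist":{"type":"array","items":{"type":"array","items":{"type":"number"}}},"jaw":{"type":"array","items":{"type":"number"}},"squeeze":{"type":"number"}},"required":["travel","twist","jaw"]}

```bash
mkdir -p pics; cat > h.py <<'E'
import numpy as np, cv2
from station import ctrl
def cap(n,f=None):
    c=ctrl.capture(n)
    if f: cv2.imwrite('pics/'+f,c['pixels'][:,:,::-1])
    return c
def ray(c,uv):
    K=np.array(c['K']);x=(uv[0]-K[0,2])/K[0,0];y=(uv[1]-K[1,2])/K[1,1]
    if c.get('fish'):
        r=np.hypot(x,y);d=np.array([x/r*np.sin(r),y/r*np.sin(r),np.cos(r)]) if r>0 else np.array([0,0,1.])
    else: d=np.array([x,y,1.])
    d=np.array(c['orientation'])@d
    return np.array(c['origin']),d/np.linalg.norm(d)
def onz(c,uv,z):
    o,d=ray(c,uv);return o+d*(z-o[2])/d[2]
def tri(rs):
    A=0;b=0
    for o,d in rs:
        P=np.eye(3)-np.outer(d,d);A=A+P;b=b+P@o
    return np.linalg.solve(A,b)
E
python3 - <<'E'
from h import *
np.set_printoptions(precision=3,suppress=True)
for n in ('scene','top'):
    c=cap(n,n+'0.png');print(n,c['origin'],c['K'])
    for t in ['plug_center','socket_mouth','tray_floor','flap_bar','flap_hinge','reel_mid','bottle_mid','driver_grip']:
        print(t,[(np.round(d['centre']),round(d['confidence'],2)) for d in ctrl.tip_of(t,n)][:4])
print(ctrl.state())
E
```

```text
scene [ 1.433 -0.261  0.874] [[520.696   0.    318.815]
 [  0.    520.696 237.314]
 [  0.      0.      1.   ]]
plug_center [(array([162., 238.]), 0.79)]
socket_mouth [(array([ 87., 260.]), 0.88), (array([168., 202.]), 0.83), (array([160., 248.]), 0.64), (array([170., 301.]), 0.58)]
tray_floor [(array([257., 260.]), 0.75), (array([386., 234.]), 0.52)]
flap_bar [(array([322., 254.]), 0.56)]
flap_hinge [(array([392., 235.]), 0.72)]
reel_mid []
bottle_mid [(array([163., 249.]), 0.68), (array([302., 304.]), 0.67), (array([161., 241.]), 0.22)]
driver_grip [(array([390., 210.]), 0.58)]
top [ 0.364 -0.038  1.18 ] [[438.674   0.    318.366]
 [  0.    438.674 241.257]
 [  0.      0.      1.   ]]
plug_center [(array([469., 259.]), 0.6), (array([266., 224.]), 0.26)]
socket_mouth [(array([534., 244.]), 0.91), (array([468., 327.]), 0.77), (array([461., 187.]), 0.65), (array([470., 258.]), 0.6)]
tray_floor [(array([385., 249.]), 0.98)]
flap_bar [(array([332., 214.]), 0.71)]
flap_hinge [(array([266., 224.]), 0.64)]
reel_mid [(array([130., 257.]), 0.64), (array([336., 210.]), 0.6)]
bottle_mid [(array([359., 157.]), 0.94)]
driver_grip [(array([243., 296.]), 0.94)]
{'time': 0.9, 'q': array([-1.425,  0.342,  1.524,  0.   ,  1.275, -0.146]), 'qd': array([-0.   , -0.001,  0.   ,  0.001,  0.001, -0.001]), 'effort': array([ -0.   , -43.356, -24.627,  -0.   ,   0.   ,   0.   ]), 'tool_pos': array([ 0.151, -0.503,  0.25 ]), 'ee_rot': array([[ 0.288,  0.   ,  0.958],
       [-0.958, -0.   ,  0.288],
       [ 0.   , -1.   ,  0.   ]]), 'force': array([ 0.263,  0.619, -0.824]), 'torque': array([-0.009,  0.003,  0.001]), 'width': 1.0013833815523294}
```

View pics/scene0.png

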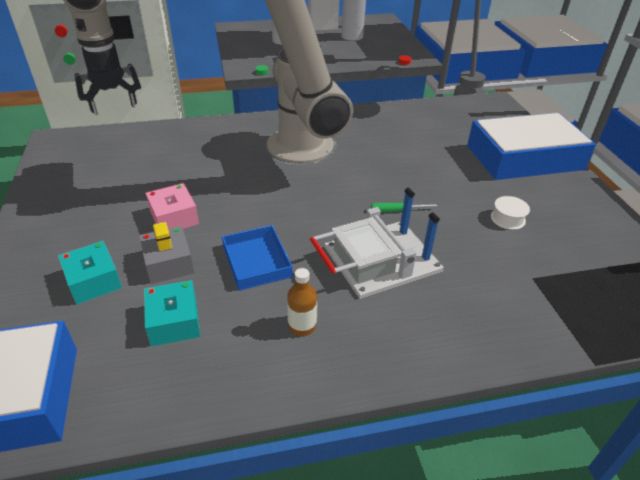

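View pics/top0.png

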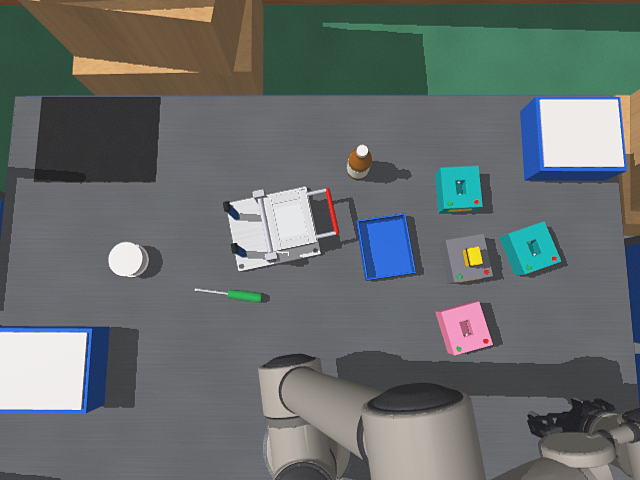

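Scene (640x480): the plug (163,237) is on the grey socket (166,254). The top view has the plug at (473,257). Candidates for the socket in top: turquoise (460,188), turquoise (532,248), pink (465,328), grey (469,258). I choose grey because it carries the yellow plug. The bar is at (332,212), hinge (262,224), tray (386,247), bottle (359,160), reel (128,260) and driver (243,296).

```bash
python3 - <<'E'
from h import *
np.set_printoptions(precision=3,suppress=True)
C={n:cap(n) for n in ('scene','top')}
for t,g in dict(plug_center=((162,238),(469,259)),flap_bar=((322,254),(332,214)),flap_hinge=((392,235),(263,224)),tray_floor=((257,260),(385,249)),socket_mouth=((160,248),(470,258))).items():
    rs=[]
    for n,gg in zip(C,g):
        L=[d['centre'] for d in ctrl.tip_of(t,n)]
        L=[l for l in L if np.hypot(*(np.array(l)-gg))<12]
        uv=L[0] if L else gg
        rs.append(ray(C[n],uv))
    p=tri(rs);print(t,p,[np.linalg.norm(np.cross(p-o,d)) for o,d in rs])
c=C['top'];im=c['pixels'][:,:,::-1]
a=cv2.resize(im[215:300,425:510],None,fx=5,fy=5,interpolation=2)
b=cv2.resize(im[170:285,215:345],None,fx=425/115,fy=425/115,interpolation=2)[:, :]
s=C['scene']['pixels'][:,:,::-1]
d=cv2.resize(s[210:290,125:205],(425,425),interpolation=2)
out=np.hstack([a,b]);out=cv2.resize(out,(800,int(800*out.shape[0]/out.shape[1])));cv2.imwrite('pics/crop1.png',out);print(out.shape)
def hsvmask(im,lo,hi):
    return cv2.inRange(cv2.cvtColor(im,cv2.COLOR_BGR2HSV),lo,hi)
m=hsvmask(im,(22,150,120),(35,255,255));m[:, :440]=0;m[:,500:]=0;m[:240]=0;m[285:]=0
p=np.argwhere(m)[:,::-1].astype(np.float32);r=cv2.minAreaRect(p);print('yellow',r,len(p))
print([onz(c,q,.11) for q in cv2.boxPoints(r)])
m=hsvmask(im,(0,170,110),(6,255,255));m[:, :320]=0;m[:,345:]=0;m[:180]=0;m[245:]=0
p=np.argwhere(m)[:,::-1].astype(np.float32);r=cv2.minAreaRect(p);print('red',r,len(p))
print([onz(c,q,.081) for q in cv2.boxPoints(r)], onz(c,r[0],.079))
E
```

```text
plug_center [ 0.485 -0.416  0.075] [np.float64(0.0002037124675823851), np.float64(0.0002037124675825679)]
flap_bar [ 0.595 -0.061  0.069] [np.float64(0.006547618138501472), np.float64(0.0065476181385014385)]
flap_hinge [0.565 0.102 0.071] [np.float64(0.0062617869322012555), np.float64(0.006261786932201195)]
tray_floor [ 0.516 -0.2    0.007] [np.float64(0.001674231412238639), np.float64(0.0016742314122386325)]
socket_mouth [ 0.475 -0.411  0.053] [np.float64(0.006418889651158252), np.float64(0.006418889651158281)]
(375, 800, 3)
yellow ((472.0577087402344, 256.2884826660156), (17.84657096862793, 17.65045166015625), 78.69007110595703) 287
[array([ 0.493, -0.379,  0.11 ]), array([ 0.502, -0.422,  0.11 ]), array([ 0.459, -0.428,  0.11 ]), array([ 0.45 , -0.386,  0.11 ])]
red ((331.6512756347656, 210.9656219482422), (47.29393768310547, 4.210801124572754), 77.19573211669922) 188
[array([ 0.654, -0.042,  0.081]), array([ 0.656, -0.053,  0.081]), array([ 0.536, -0.08 ,  0.081]), array([ 0.534, -0.069,  0.081])] [ 0.595 -0.061  0.079]
```

View pics/crop1.png

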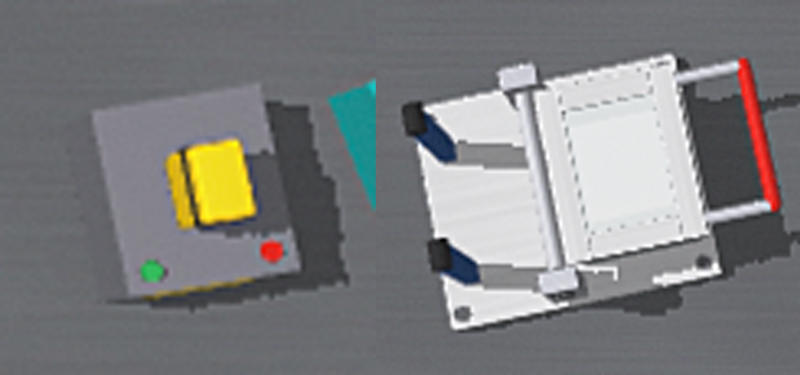

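Left crop: grey socket with the yellow plug; the plug's long side runs nearly along world x, yaw about 10 deg. Right crop: flap shut, red bar at crop (760,135), hinge at (540,180). The choice of grey socket and yellow plug is confirmed. Now moving to hover.

Request:
send_rows --travel '[[0.001,0.005,0.035],[0.001,0.005,0.035],[0.001,0.005,0.035],[0.001,0.005,0.035],[0.001,0.005,0.035],[0.001,0.005,0.035],[0.001,0.005,0.035],[0.001,0.005,0.035],[0.001,0.005,0.035],[0.001,0.005,0.03]]' --twist '[[0,0.7,0],[0,0.7,0],[0,0.7,0],[0,0.7,0],[0,0.7,0],[0,0.7,0],[0,0.7,0],[0,0.7,0],[0,0.7,0],[0,0.7,0]]' --jaw '[0.07,0.07,0.07,0.07,0.07,0.07,0.07,0.07,0.07,0.07]'

```text
time: 2.5
tool_pos: [0.4981, -0.4325, 0.1991]
ee_rot: [[0.156, -0.0, 0.988], [-0.988, -0.004, 0.156], [0.004, -1.0, -0.001]]
force: [0.4, -0.8, -0.3]
width: 0.822
```

```bash
cat >> h.py <<'E'
from scipy.spatial.transform import Rotation as Ro
def goal(p,yaw=None):
    s=ctrl.state();R=np.array(s['ee_rot']);d=R.T@(np.array(p)-s['tool_pos'])
    print('tcp',np.round(s['tool_pos'],4),'F',np.round(s['force'],1),'w',round(s['width']*.0854,4),'t',s['time'],'shift',np.round(d,4))
    if yaw is not None:
        a=np.radians(yaw);x=np.array([np.cos(a),np.sin(a),0]);y=np.array([0,0,-1.]);G=np.c_[x,y,np.cross(x,y)]
        print('twist',np.round(Ro.from_matrix(R.T@G).as_rotvec(degrees=True),2),'yaw now',np.degrees(np.arctan2(R[1,0],R[0,0])))
def proj(c,P):
    K=np.array(c['K']);q=np.array(c['orientation']).T@(np.array(P)-c['origin'])
    if c.get('fish'):
        r=np.hypot(q[0],q[1]);t=np.arctan2(r,q[2]);return K[:2,2]+q[:2]/r*t*K[0,0]
    return K[:2,2]+q[:2]/q[2]*K[0,0]
E
python3 - <<'E'
from h import *
c=cap('wrist');c['fish']=1
for t in ('plug_center','socket_mouth'):
  for d in ctrl.tip_of(t,'wrist'): print(t,d, onz(c,d['centre'],.069 if t[0]=='p' else .06))
goal([.485,-.416,.2],-80)
im=c['pixels'][:,:,::-1].copy()
for yaw in (10,):
  a=np.radians(yaw);u=np.array([np.cos(a),np.sin(a),0]);v=np.array([-u[1],u[0],0])
  for z,l,w in ((.11,.022,.015),(.06,.055,.05)):
    P=[np.array([.485,-.416,z])+u*i*l+v*j*w for i,j in ((1,1),(1,-1),(-1,-1),(-1,1))]
    cv2.polylines(im,[np.array([proj(c,p) for p in P]).astype(int)],True,(0,255,0),1)
cv2.imwrite('pics/w1.png',im)
E
```

```text
socket_mouth {'centre': [496.9, 245.0], 'confidence': 0.92} [ 0.50815264 -0.57495047  0.06      ]
tcp [ 0.4975 -0.4321  0.1983] F [-0.3  0.5  0.4] w 0.0697 t 2.65 shift [-0.0179 -0.0018 -0.0098]
twist [ 0.11 -0.85  0.14] yaw now -80.85272986043842
```

View pics/w1.png

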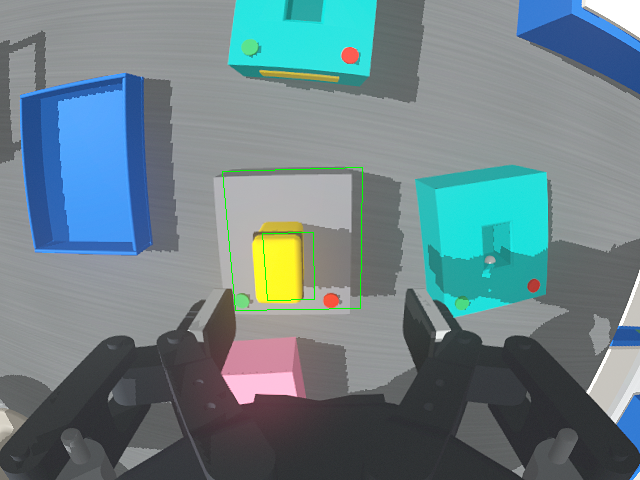

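The wrist view shows the plug's top at (278,269), square to the jaws, and the grey box spanning 215–352 by 175–313. My overlay is about 9 px too far right.

```bash
python3 - <<'E'
from h import *
c=cap('wrist');c['fish']=1
im=c['pixels'][:,:,::-1];m=cv2.inRange(cv2.cvtColor(im,cv2.COLOR_BGR2HSV),(24,150,200),(33,255,255));m[:236]=0;m[310:]=0;m[:,:245]=0;m[:,310:]=0
p=np.argwhere(m)[:,::-1].astype(np.float32);r=cv2.minAreaRect(p);print(r)
B=[onz(c,q,.11) for q in cv2.boxPoints(r)];print(np.round(B,4));
P=onz(c,r[0],.11);print(P,onz(c,(283.5,244),.06))
goal([P[0],P[1],.092],None)
E
```

```text
((276.8919372558594, 268.7848205566406), (66.61913299560547, 46.85639572143555), 88.53119659423828)
[[ 0.5007 -0.3912  0.11  ]
 [ 0.5059 -0.4187  0.11  ]
 [ 0.463  -0.4259  0.11  ]
 [ 0.4571 -0.3967  0.11  ]]
[ 0.48247323 -0.4081904   0.11      ] [ 0.48278921 -0.40776688  0.06      ]
tcp [ 0.4963 -0.4328  0.1988] F [-1.3 -0.5  0.1] w 0.0698 t 2.7 shift [-0.0268  0.1067 -0.0096]
```

Request:
send_rows --travel '[[-0.014,0.01,-0.005],[-0.013,0.02,-0.005],[0,0.025,0],[0,0.025,0],[0,0,0]]' --twist '[[0,0,0],[0,0,0],[0,0,0],[0,0,0],[0,0,0]]' --jaw '[0.07,0.07,0.07,0.07,0.07]'

```text
time: 3.2
tool_pos: [0.4757, -0.4109, 0.1201]
ee_rot: [[0.152, -0.0, 0.988], [-0.988, -0.008, 0.152], [0.008, -1.0, -0.001]]
force: [0.0, 0.5, -0.1]
width: 0.818
```

```bash
python3 -c "
from h import *
goal([.4825,-.4082,.088],-80.4)"
```

```text
tcp [ 0.4757 -0.4109  0.1201] F [ 0.   0.5 -0.1] w 0.0698 t 3.2 shift [-0.0019  0.0321  0.0072]
twist [ 0.08 -0.85  0.43] yaw now -81.25459355765324
```

Request:
send_rows --travel '[[-0.001,0.011,0.003],[-0.001,0.011,0.003],[0,0.01,0],[0,0,0],[0,0,0],[0,0,0],[0,0,0],[0,0,0],[0,0,0]]' --twist '[[0,-0.8,0.4],[0,0,0],[0,0,0],[0,0,0],[0,0,0],[0,0,0],[0,0,0],[0,0,0],[0,0,0]]' --jaw '[0.07,0.07,0.07,0.07,0.02,0.02,0.02,0.02,0.02]' --squeeze 60

```text
time: 4.1
tool_pos: [0.4819, -0.411, 0.0912]
ee_rot: [[0.165, 0.004, 0.986], [-0.986, -0.006, 0.165], [0.007, -1.0, 0.003]]
force: [-0.8, 0.2, -0.5]
width: 0.35
```

```bash
python3 -c "
from h import *
goal([.4825,-.4082,.088],-80.4)"
```

```text
tcp [ 0.4819 -0.411   0.0912] F [-0.8  0.2 -0.5] w 0.0299 t 4.1 shift [-0.0027  0.0032  0.001 ]
twist [-0.15 -0.1   0.38] yaw now -80.50029367548036
```

Request:
send_rows --travel '[[0,-0.004,0],[0,-0.004,0],[0,-0.005,0],[0,-0.006,0],[0,-0.008,0],[0,-0.01,0],[0,-0.012,0],[0,-0.015,0],[0,-0.015,0]]' --twist '[[0,0,0],[0,0,0],[0,0,0],[0,0,0],[0,0,0],[0,0,0],[0,0,0],[0,0,0],[0,0,0]]' --jaw '[0.02,0.02,0.02,0.02,0.02,0.02,0.02,0.02,0.02]'

```text
time: 5.0
tool_pos: [0.4812, -0.4101, 0.1759]
ee_rot: [[0.165, 0.003, 0.986], [-0.986, -0.005, 0.165], [0.006, -1.0, 0.002]]
force: [0.1, 0.3, -0.9]
width: 0.34
```

```bash
python3 - <<'E'
from h import *
goal([.515,-.2,.15],-80.4)
c=cap('wrist','w2.png');t=cap('top');s=cap('scene')
rs=[]
for n,k in (('top',t),('scene',s)):
    d=ctrl.tip_of('plug_center',n);print(n,d); rs.append(ray(k,d[0]['centre']) if d else None)
    e=[x for x in ctrl.tip_of('tray_floor',n)];print(e,[onz(k,x['centre'],.005) for x in e])
if all(r is not None for r in rs): print(tri(rs))
im=np.hstack([c['pixels'],])[:,:,::-1]
t2=cv2.resize(t['pixels'][190:300,340:520,::-1],None,fx=480/180,fy=480/180)
o=np.zeros((600,800,3),np.uint8);w=cv2.resize(c['pixels'][:,:,::-1],(400,300));o[:300,:400]=w
s2=cv2.resize(s['pixels'][180:320,110:310,::-1],(400,280));o[:280,400:]=s2;o[305:598,:480]=t2[:293]
cv2.imwrite('pics/m2.png',o)
E
```

```text
tcp [ 0.4812 -0.4101  0.1759] F [ 0.1  0.3 -0.9] w 0.029 t 5.0 shift [-0.2018  0.0249  0.0679]
twist [-0.1  -0.1   0.32] yaw now -80.50473258865203
top []
[{'centre': [386.0, 245.4], 'confidence': 0.75}] [array([ 0.51602043, -0.20933043,  0.005     ])]
scene [{'centre': [151.4, 211.1], 'confidence': 0.73}]
[{'centre': [259.1, 256.9], 'confidence': 0.9}] [array([ 0.50499627, -0.19436319,  0.005     ])]
```

View pics/m2.png

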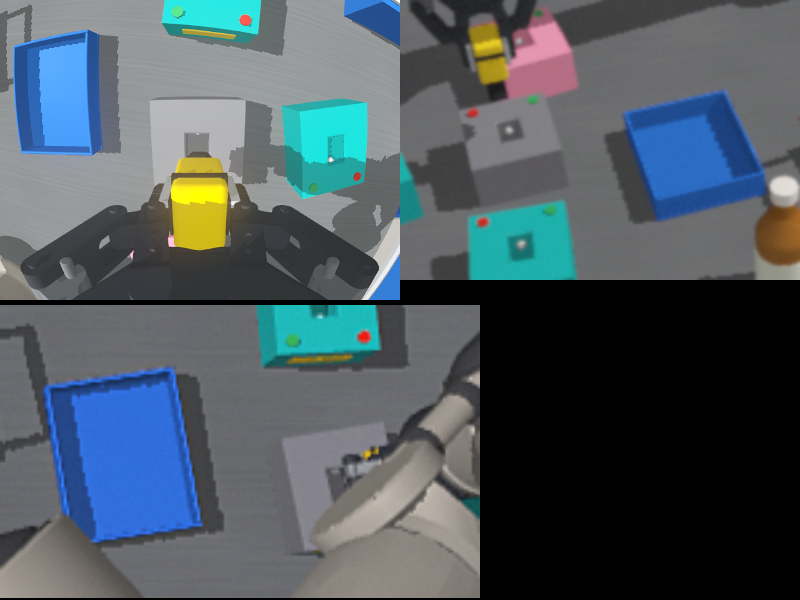

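Wrist, scene and top views: the plug is held clear of the grey socket, the hole is empty, and the pads hold the yellow block straight. The tray centre is about (0.512, -0.204).

Request:
send_rows --travel '[[-0.02,0,0.006],[-0.03,0,0.01],[-0.033,0,0.011],[-0.033,0,0.011],[-0.033,0,0.011],[-0.03,0,0.01],[-0.02,0.01,0.006],[0,0.015,0],[0,0.015,0],[0,0.015,0],[0,0,0]]' --twist '[[0,0,0],[0,0,0],[0,0,0],[0,0,0],[0,0,0],[0,0,0],[0,0,0],[0,0,0],[0,0,0],[0,0,0],[0,0,0]]' --jaw '[0.02,0.02,0.02,0.02,0.02,0.02,0.02,0.02,0.02,0.02,0.02]'

```text
time: 6.45
tool_pos: [0.5092, -0.1923, 0.1074]
ee_rot: [[0.164, -0.011, 0.986], [-0.986, 0.005, 0.164], [-0.007, -1.0, -0.01]]
force: [-0.6, -0.1, 0.4]
width: 0.343
```

```bash
python3 - <<'E'
from h import *
goal([.512,-.204,.07],-80.4)
s=cap('scene');cv2.imwrite('pics/s3.png',cv2.resize(s['pixels'][160:320,170:350,::-1],(675,600)))
E
```

```text
tcp [ 0.5092 -0.1923  0.1074] F [-0.6 -0.1  0.4] w 0.0293 t 6.45 shift [0.0122 0.0373 0.0012]
twist [ 0.58 -0.14 -0.39] yaw now -80.54000486009957
```

View pics/s3.png

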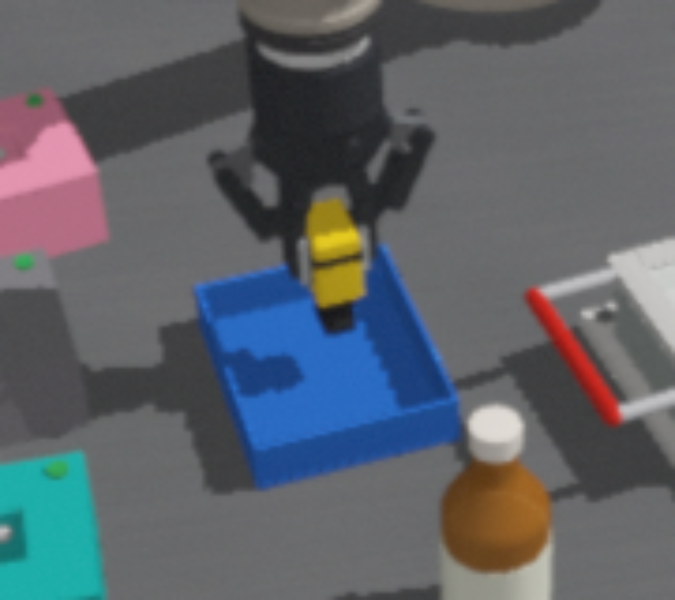

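Scene crop: the plug hangs over the tray interior, shifted toward the bar side. I'll shift 12 mm and lower it.

Request:
send_rows --travel '[[0.006,0.01,0],[0.006,0.01,0],[0,0.01,0],[0,0.006,0],[0,0.002,0],[0,0,0]]' --twist '[[0.5,0,-0.4],[0,0,0],[0,0,0],[0,0,0],[0,0,0],[0,0,0]]' --jaw '[0.02,0.02,0.02,0.02,0.02,0.02]'

```text
time: 7.1
tool_pos: [0.513, -0.2061, 0.0703]
ee_rot: [[0.163, 0.002, 0.987], [-0.987, -0.002, 0.163], [0.003, -1.0, 0.002]]
force: [0.9, -0.4, -0.8]
width: 0.345
```

```bash
python3 -c "
from h import *
goal([.512,-.204,.069],-80.4)"
```

```text
tcp [ 0.513  -0.2061  0.0703] F [ 0.9 -0.4 -0.8] w 0.0294 t 7.1 shift [-0.0022  0.0013 -0.0006]
twist [-0.12 -0.2   0.16] yaw now -80.60234561802054
```

Request:
send_rows --travel '[[0,0.002,0],[0,0,0]]' --twist '[[0,0,0],[0,0,0]]' --jaw '[0.02,0.02]'

```text
time: 7.3
tool_pos: [0.5132, -0.206, 0.0686]
ee_rot: [[0.163, 0.003, 0.987], [-0.987, -0.003, 0.163], [0.003, -1.0, 0.003]]
force: [-1.0, -0.4, -1.0]
width: 0.342
```

```bash
python3 -c "
from h import *
goal([.512,-.204,.069],-80.4)"
```

```text
tcp [ 0.5132 -0.206   0.0686] F [-1.  -0.4 -1. ] w 0.0292 t 7.3 shift [-0.0022 -0.0004 -0.0009]
twist [-0.15 -0.19  0.18] yaw now -80.5923893751991
```

Request:
send_rows --travel '[[0,0.002,0],[0,0.001,0],[0,0,0]]' --twist '[[0,0,0],[0,0,0],[0,0,0]]' --jaw '[0.02,0.02,0.02]'

```text
time: 7.6
tool_pos: [0.5137, -0.2061, 0.0667]
ee_rot: [[0.164, 0.004, 0.986], [-0.986, -0.003, 0.164], [0.004, -1.0, 0.004]]
force: [-0.0, -0.2, -0.3]
width: 0.341
```

```bash
python3 -c "
from h import *
goal([.512,-.204,.069],-80.4)"
```

```text
tcp [ 0.5137 -0.2061  0.0667] F [-0.  -0.2 -0.3] w 0.0291 t 7.6 shift [-0.0023 -0.0023 -0.0013]
twist [-0.21 -0.17  0.24] yaw now -80.56975275682768
```

Request:
send_rows --travel '[[0,0.002,0],[0,0.002,0]]' --twist '[[0,0,0],[0,0,0]]' --jaw '[0.02,0.02]'

```text
time: 7.8
tool_pos: [0.514, -0.2061, 0.0665]
ee_rot: [[0.164, 0.006, 0.986], [-0.986, -0.004, 0.164], [0.005, -1.0, 0.005]]
force: [-6.3, 2.9, 21.2]
width: 0.346
```

```bash
python3 -c "
from h import *
goal([.512,-.204,.069],-80.4)"
```

```text
tcp [ 0.514  -0.2061  0.0665] F [-6.3  2.9 21.2] w 0.0295 t 7.8 shift [-0.0024 -0.0026 -0.0016]
twist [-0.29 -0.15  0.3 ] yaw now -80.55297483071251
```

The foot is on the floor (21 N). I'll ease off, open and rise.

Request:
send_rows --travel '[[0,-0.0005,0],[0,0,0],[0,0,0],[0,0,0],[0,-0.015,0],[0,-0.03,0],[0,-0.04,0],[0,-0.03,0]]' --twist '[[0,0,0],[0,0,0],[0,0,0],[0,0,0],[0,0,0],[0,0,0],[0,0,0],[0,0,0]]' --jaw '[0.02,0.05,0.05,0.05,0.05,0.05,0.05,0.05]'

```text
time: 8.6
tool_pos: [0.5111, -0.2044, 0.1799]
ee_rot: [[0.164, -0.004, 0.986], [-0.986, 0.001, 0.164], [-0.002, -1.0, -0.004]]
force: [-0.2, -0.7, -0.9]
width: 0.58
```

```bash
python3 - <<'E'
from h import *
t=cap('top')
im=t['pixels'][:,:,::-1]
m=cv2.inRange(cv2.cvtColor(im,cv2.COLOR_BGR2HSV),(0,170,110),(6,255,255));m[:, :320]=0;m[:,345:]=0;m[:180]=0;m[245:]=0
p=np.argwhere(m)[:,::-1].astype(np.float32);r=cv2.minAreaRect(p);print(r,onz(t,r[0],.08))
goal([.595,-.061,.17],-77.3)
s=cap('scene')
o=np.hstack([cv2.resize(s['pixels'][160:320,200:360,::-1],(400,400)),cv2.resize(im[160:300,320:460],(400,400))])
cv2.imwrite('pics/s4.png',o)
E
```

```text
((331.5415344238281, 210.990966796875), (47.28683853149414, 4.291079044342041), 77.7352294921875) [ 0.59461876 -0.06094904  0.08      ]
tcp [ 0.513  -0.2054  0.1846] F [ 1.8 -0.8  4.2] w 0.0499 t 8.65 shift [-0.1291  0.0145  0.1046]
twist [-0.12 -3.26  0.17] yaw now -80.55872559846362
```

View pics/s4.png

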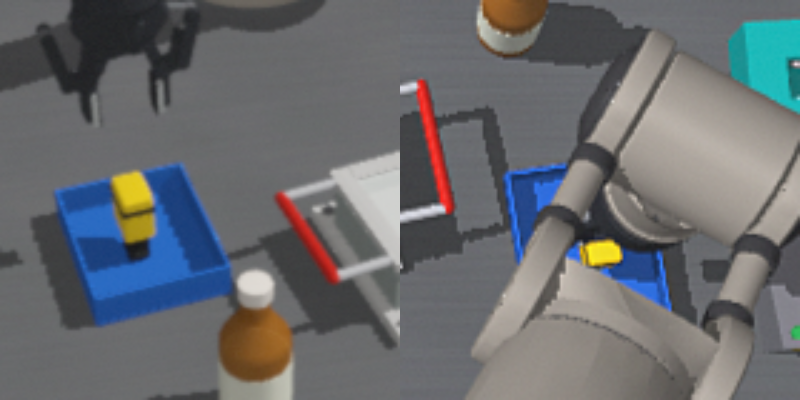

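Scene and top crops: the plug stands upright in the blue tray, released. On to the bar.

Request:
send_rows --travel '[[-0.026,0,0.021],[-0.026,0,0.021],[-0.026,0,0.021],[-0.026,0,0.021],[-0.02,0.01,0.018],[0,0,0]]' --twist '[[0,-0.7,0],[0,-0.7,0],[0,-0.7,0],[0,-0.7,0],[0,-0.5,0],[0,0,0]]' --jaw '[0.05,0.05,0.05,0.05,0.05,0.05]'

```text
time: 9.3
tool_pos: [0.5913, -0.0605, 0.1671]
ee_rot: [[0.219, -0.001, 0.976], [-0.976, -0.002, 0.219], [0.001, -1.0, -0.002]]
force: [-1.3, 0.2, -0.3]
width: 0.585
```

```bash
python3 - <<'E'
from h import *
goal([.595,-.061,.075],-77.3)
c=cap('wrist');c['fish']=1
im=c['pixels'][:,:,::-1].copy()
m=cv2.inRange(cv2.cvtColor(im,cv2.COLOR_BGR2HSV),(0,170,90),(6,255,255))
n,l,st,ce=cv2.connectedComponentsWithStats(m);i=1+np.argmax(st[1:,4])
p=np.argwhere(l==i)[:,::-1].astype(np.float32);r=cv2.minAreaRect(p);print(r)
B=cv2.boxPoints(r);print(np.round([onz(c,q,.078) for q in B],4),onz(c,r[0],.078))
print(ctrl.tip_of('flap_bar','wrist'),ctrl.tip_of('flap_hinge','wrist'),[onz(c,d['centre'],.075) for d in ctrl.tip_of('flap_hinge','wrist')])
t=cap('top');print('bottle',[onz(t,d['centre'],.08) for d in ctrl.tip_of('bottle_mid','top')])
cv2.imwrite('pics/w5.png',im)
E
```

```text
tcp [ 0.5913 -0.0605  0.1671] F [-1.3  0.2 -0.3] w 0.05 t 9.3 shift [0.0012 0.0921 0.0036]
twist [ 0.1  -0.05  0.07] yaw now -77.35406146634912
((318.5334167480469, 232.4948272705078), (19.676563262939453, 195.07684326171875), 0.6365935802459717)
[[ 0.5367 -0.0646  0.078 ]
 [ 0.657  -0.04    0.078 ]
 [ 0.6593 -0.0508  0.078 ]
 [ 0.5394 -0.0772  0.078 ]] [ 0.60255503 -0.05719315  0.078     ]
[{'centre': [317.4, 236.8], 'confidence': 0.96}] [{'centre': [74.1, 235.8], 'confidence': 0.98}] [array([0.56223307, 0.11014698, 0.075     ])]
bottle [array([ 0.59174404, -0.06799221,  0.08      ])]
```

View pics/w5.png

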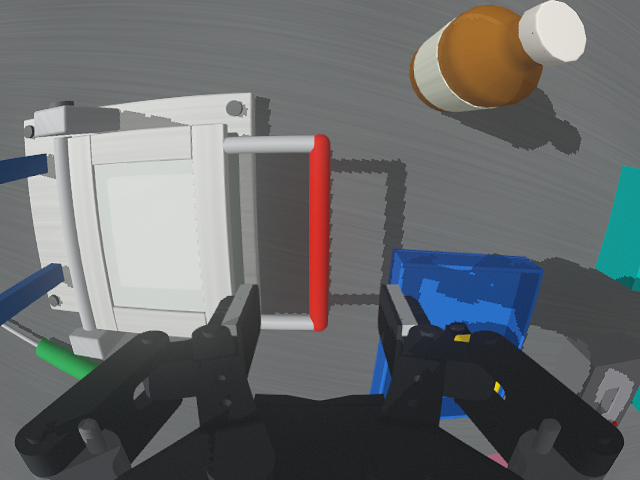

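Wrist: red bar from (320,138) to (320,328), between the open pads once lowered. The gap to the frame is clear on the left, the bottle at (490,60) is well away, and the tray and plug are lower right.

Request:
send_rows --travel '[[0,0.02,0.003],[0,0.025,0.003],[0,0.025,0],[0,0.02,0],[0,0,0]]' --twist '[[0,0.6,0],[0,0,0],[0,0,0],[0,0,0],[0,0,0]]' --jaw '[0.045,0.045,0.045,0.045,0.045]'

```text
time: 10.1
tool_pos: [0.5977, -0.0695, 0.0803]
ee_rot: [[0.196, 0.008, 0.981], [-0.981, -0.006, 0.196], [0.007, -1.0, 0.007]]
force: [-0.4, 0.3, -1.3]
width: 0.528
```

```bash
python3 -c "
from h import *
goal([.597,-.059,.075],-78)"
```

```text
tcp [ 0.5977 -0.0695  0.0803] F [-0.4  0.3 -1.3] w 0.0451 t 10.1 shift [-0.0105  0.0052  0.0013]
twist [-0.4  -0.71  0.41] yaw now -78.70825481097317
```

Request:
send_rows --travel '[[-0.01,0.005,0.001],[0,0,0]]' --twist '[[-0.4,-0.7,0.4],[0,0,0]]' --jaw '[0.045,0.045]'

```text
time: 10.3
tool_pos: [0.5971, -0.0602, 0.0764]
ee_rot: [[0.207, 0.001, 0.978], [-0.978, 0.0, 0.207], [0.0, -1.0, 0.001]]
force: [-0.2, 0.2, 0.2]
width: 0.523
```

```bash
python3 -c "
from h import *
goal([.597,-.059,.075],-78)"
```

```text
tcp [ 0.5971 -0.0602  0.0764] F [-0.2  0.2  0.2] w 0.0446 t 10.3 shift [-0.0012  0.0014  0.0001]
twist [-0.06 -0.08  0.01] yaw now -78.07653318112068
```

Request:
send_rows --travel '[[0,0,0],[0,0,0],[0,0,0],[0,0,0],[0,0,0],[0,0,0]]' --twist '[[0,0,0],[0,0,0],[0,0,0],[0,0,0],[0,0,0],[0,0,0]]' --jaw '[0.03,0.02,0.005,0.005,0.005,0.005]' --squeeze 30

```text
time: 10.9
tool_pos: [0.5981, -0.0591, 0.0796]
ee_rot: [[0.207, 0.005, 0.978], [-0.978, 0.0, 0.207], [0.001, -1.0, 0.005]]
force: [1.0, 1.3, -1.9]
width: 0.126
```

```bash
python3 -c "
from h import *
goal([.597,-.059,.075],-78)"
```

```text
tcp [ 0.5981 -0.0591  0.0796] F [ 1.   1.3 -1.9] w 0.0108 t 10.9 shift [-0.0004  0.0046 -0.0011]
twist [-0.29 -0.03  0.04] yaw now -78.03006537494413
```

Gripped at 11 mm (12 mm bar). Starting the arc at 0.1 rad per row, tool kept vertical.

Request:
send_rows --travel '[[0,-0.01,0],[-0.001,-0.012,0],[-0.003,-0.017,0],[-0.004,-0.017,0],[-0.006,-0.016,0],[0,0,0]]' --twist '[[0,0,0],[0,0,0],[0,0,0],[0,0,0],[0,0,0],[0,0,0]]' --jaw '[0.005,0.005,0.005,0.005,0.005,0.005]'

```text
time: 11.5
tool_pos: [0.5946, -0.0423, 0.1574]
ee_rot: [[0.207, 0.005, 0.978], [-0.978, 0.005, 0.207], [-0.004, -1.0, 0.006]]
force: [0.7, 2.3, -2.9]
width: 0.125
```

```bash
cat > arc.py <<'E'
from h import *
import sys
s=ctrl.state();H=np.array([.5616,.1121,.0775]);hx=np.array([-.208,.978,0])
d=np.array(s['tool_pos'])-H;a=d@hx
th=np.arctan2(d[2],-a);print('r',np.hypot(a,d[2]),'theta',th,'along bar',d@[.978,.208,0],'tilt',np.degrees(np.array(s['ee_rot'])[2]))
th1=float(sys.argv[1]);goal(H+.175*(-np.cos(th1)*hx+[0,0,np.sin(th1)]),-78)
n=max(1,int(np.ceil(abs(th1-th)/.1)));R=np.array(s['ee_rot']);p=np.array(s['tool_pos'])
for t in np.linspace(th,th1,n+1)[1:]:
    q=H+.175*(-np.cos(t)*hx+[0,0,np.sin(t)]);print(np.round(R.T@(q-p),4));p=q
E
python3 arc.py 0.9
```

```text
r 0.17694732863070117 theta 0.46833960166264155 along bar 0.00010364311856137648 tilt [ -0.20954034 -57.2944515    0.32904464]
tcp [ 0.5946 -0.0423  0.1574] F [ 0.7  2.3 -2.9] w 0.0107 t 11.5 shift [-0.0494 -0.057   0.0002]
twist [-0.33 -0.03 -0.21] yaw now -78.03176328010635
[-0.0092 -0.0123 -0.    ]
[-0.0085 -0.0125  0.0001]
[-0.0096 -0.0117  0.0001]
[-0.0106 -0.0108  0.0001]
[-0.0114 -0.0098  0.    ]
```

Request:
send_rows --travel '[[-0.008,-0.012,0],[-0.009,-0.013,0],[-0.01,-0.012,0],[-0.011,-0.011,0],[-0.011,-0.01,0],[0,0,0]]' --twist '[[0,0,0],[0,0,0],[0,0,0],[0,0,0],[0,0,0],[0,0,0]]' --jaw '[0.005,0.005,0.005,0.005,0.005,0.005]'

```text
time: 12.1
tool_pos: [0.5836, 0.0072, 0.2225]
ee_rot: [[0.207, 0.009, 0.978], [-0.978, 0.001, 0.207], [0.001, -1.0, 0.009]]
force: [-0.0, -0.2, -2.0]
width: 0.123
```

```bash
python3 arc.py 1.4
```

```text
r 0.1803335342611782 theta 0.9342364003687014 along bar -0.0002703216265491394 tilt [  0.06137243 -57.29347349   0.51037091]
tcp [0.5836 0.0072 0.2225] F [-0.  -0.2 -2. ] w 0.0105 t 12.1 shift [-0.0774 -0.0275  0.0005]
twist [-0.51 -0.04  0.06] yaw now -78.03998585169607
[-0.0167 -0.0048  0.0003]
[-0.0143 -0.0078  0.0001]
[-0.015  -0.0064  0.    ]
[-0.0155 -0.005   0.    ]
[-0.0159 -0.0035  0.    ]
```

Request:
send_rows --travel '[[-0.015,-0.004,0],[-0.015,-0.006,0],[-0.015,-0.006,0],[-0.015,-0.005,0],[-0.015,-0.003,0],[0,0,0]]' --twist '[[0,0,0],[0,0,0],[0,0,0],[0,0,0],[0,0,0],[0,0,0]]' --jaw '[0.005,0.005,0.005,0.005,0.005,0.005]'

```text
time: 12.7
tool_pos: [0.5691, 0.0749, 0.2551]
ee_rot: [[0.205, 0.021, 0.979], [-0.979, -0.018, 0.205], [0.022, -1.0, 0.017]]
force: [0.3, -0.7, -1.5]
width: 0.126
```

```bash
python3 arc.py 1.8
```

```text
r 0.18157460071293335 theta 1.3605242082032702 along bar -0.0003739779424060197 tilt [  1.27731016 -57.27323959   0.9751183 ]
tcp [0.5691 0.0749 0.2551] F [ 0.3 -0.7 -1.5] w 0.0108 t 12.7 shift [-0.0778  0.0054  0.    ]
twist [-0.97 -0.18  1.28] yaw now -78.19013196701196
[-0.0166  0.0035  0.0003]
[-0.0153 -0.0015 -0.    ]
[-0.0154 -0.0002 -0.    ]
[-0.0153  0.0012 -0.0001]
[-0.0152  0.0025 -0.0001]
```

Request:
send_rows --travel '[[-0.015,0.002,0],[-0.015,0.001,0],[-0.015,0.001,0],[-0.013,0.002,0],[-0.012,0.003,0],[0,0,0]]' --twist '[[-0.5,0,0.6],[-0.5,0,0.6],[0,0,0],[0,0,0],[0,0,0],[0,0,0]]' --jaw '[0.005,0.005,0.005,0.005,0.005,0.005]'

```text
time: 13.3
tool_pos: [0.5541, 0.1444, 0.2537]
ee_rot: [[0.205, 0.006, 0.979], [-0.979, -0.004, 0.205], [0.005, -1.0, 0.006]]
force: [-0.0, 0.1, 0.4]
width: 0.124
```

```bash
python3 arc.py 2.1; python3 - <<'E'
from h import *
s=cap('scene');w=cap('wrist')
cv2.imwrite('pics/s6.png',np.hstack([cv2.resize(s['pixels'][100:300,300:500,::-1],(400,400)),cv2.resize(w['pixels'][:,:,::-1],(400,300))[[*range(300)]+[299]*100]]))
E
```

```text
r 0.1792617045378719 theta 1.7569862289496367 along bar -0.0005678160456135239 tilt [  0.29527076 -57.2941415    0.31704035]
tcp [0.5541 0.1444 0.2537] F [-0.   0.1  0.4] w 0.0106 t 13.3 shift [-0.0553  0.0248  0.0003]
twist [-0.32 -0.16  0.3 ] yaw now -78.15853258709762
[-0.0139  0.0075  0.0005]
[-0.0143  0.0046 -0.0001]
[-0.0138  0.0058 -0.0001]
[-0.0133  0.0069 -0.0001]
```

View pics/s6.png

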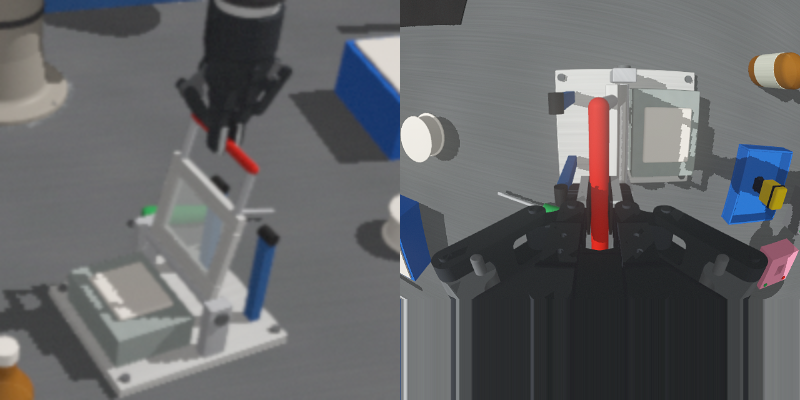

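Scene and wrist: the flap is just past upright, with the bar held between the pads at its middle. The plug is still in the tray. Continuing more slowly.

Request:
send_rows --travel '[[-0.012,0.005,0],[-0.012,0.004,0],[-0.012,0.005,0],[-0.011,0.006,0],[0,0,0]]' --twist '[[0,0,0],[0,0,0],[0,0,0],[0,0,0],[0,0,0]]' --jaw '[0.005,0.005,0.005,0.005,0.005]'

```text
time: 13.9
tool_pos: [0.5439, 0.1918, 0.2351]
ee_rot: [[0.203, 0.005, 0.979], [-0.979, 0.0, 0.203], [0.001, -1.0, 0.005]]
force: [0.0, 1.3, 1.9]
width: 0.129
```

```bash
python3 arc.py 2.27
```

```text
r 0.1774831752827163 theta 2.048528478091377 along bar -0.0007310135648564628 tilt [ 4.20196352e-02 -5.72949265e+01  3.09806381e-01]
tcp [0.5439 0.1918 0.2351] F [0.  1.3 1.9] w 0.0111 t 13.9 shift [-0.031   0.0237  0.0004]
twist [-0.31 -0.29  0.04] yaw now -78.28987814693883
[-0.0101  0.0086  0.0006]
[-0.0107  0.0072 -0.0001]
[-0.0102  0.0079 -0.0001]
```

Request:
send_rows --travel '[[-0.007,0.005,0],[-0.007,0.005,0],[-0.007,0.005,0],[-0.006,0.005,0],[0,0,0]]' --twist '[[0,0,0],[0,0,0],[0,0,0],[0,0,0],[0,0,0]]' --jaw '[0.005,0.005,0.005,0.005,0.005]'

```text
time: 14.4
tool_pos: [0.5377, 0.2206, 0.2144]
ee_rot: [[0.202, 0.003, 0.979], [-0.979, 0.005, 0.202], [-0.004, -1.0, 0.004]]
force: [-1.5, 3.1, 4.6]
width: 0.122
```

```bash
python3 arc.py 2.3
```

```text
r 0.17624291803602232 theta 2.252506499622324 along bar -0.0008550855657454247 tilt [ -0.22044386 -57.29497836   0.20786752]
tcp [0.5377 0.2206 0.2144] F [-1.5  3.1  4.6] w 0.0104 t 14.4 shift [-0.0055  0.0064  0.0008]
twist [-0.21 -0.34 -0.22] yaw now -78.33651946598368
[-0.0055  0.0064  0.0008]
```

Request:
send_rows --travel '[[-0.003,0.003,0],[-0.002,0.002,0],[0,0,0]]' --twist '[[0,0,0],[0,0,0],[0,0,0]]' --jaw '[0.005,0.005,0.005]'

```text
time: 14.7
tool_pos: [0.5365, 0.2259, 0.2094]
ee_rot: [[0.202, 0.002, 0.979], [-0.979, 0.005, 0.202], [-0.005, -1.0, 0.003]]
force: [-2.4, 1.8, 4.6]
width: 0.122
```

```bash
python3 arc.py 2.33
```

```text
r 0.1759316503659873 theta 2.294243675494641 along bar -0.0008441816347352672 tilt [ -0.26705904 -57.29486813   0.181978  ]
tcp [0.5365 0.2259 0.2094] F [-2.4  1.8  4.6] w 0.0104 t 14.7 shift [-0.004   0.0049  0.0008]
twist [-0.18 -0.34 -0.27] yaw now -78.33745091898338
[-0.004   0.0049  0.0008]
```

Request:
send_rows --travel '[[-0.002,0.002,0],[-0.002,0.002,0],[0,0,0]]' --twist '[[0,0,0],[0,0,0],[0,0,0]]' --jaw '[0.005,0.005,0.005]'

```text
time: 15.0
tool_pos: [0.5366, 0.2254, 0.2098]
ee_rot: [[0.201, 0.006, 0.98], [-0.98, -0.001, 0.201], [0.003, -1.0, 0.005]]
force: [-1.8, 2.8, 2.5]
width: 0.124
```

```bash
python3 arc.py 2.36
```

```text
r 0.17596607181592844 theta 2.2909704393477917 along bar -0.0008682303926156702 tilt [  0.14497381 -57.29476753   0.30813423]
tcp [0.5366 0.2254 0.2098] F [-1.8  2.8  2.5] w 0.0106 t 15.0 shift [-0.0082  0.009   0.0008]
twist [-0.31 -0.41  0.15] yaw now -78.41506108926562
[-0.0082  0.009   0.0008]
```

Request:
send_rows --travel '[[-0.004,0.004,0],[0,0,0]]' --twist '[[0,0,0],[0,0,0]]' --jaw '[0.005,0.005]'

```text
time: 15.2
tool_pos: [0.5366, 0.2254, 0.2098]
ee_rot: [[0.2, 0.009, 0.98], [-0.98, -0.008, 0.2], [0.009, -1.0, 0.008]]
force: [-1.8, 1.9, 1.9]
width: 0.126
```

```bash
python3 arc.py 2.36; python3 - <<'E'
from h import *
s=cap('scene');cv2.imwrite('pics/s7.png',cv2.resize(s['pixels'][120:300,310:490,::-1],(600,600),interpolation=2))
E
```

```text
r 0.1760009967282352 theta 2.290805786966145 along bar -0.0008743311313150863 tilt [  0.53693621 -57.29154851   0.44330482]
tcp [0.5366 0.2254 0.2098] F [-1.8  1.9  1.9] w 0.0108 t 15.2 shift [-0.0082  0.009   0.0007]
twist [-0.44 -0.48  0.54] yaw now -78.48536908907381
[-0.0082  0.009   0.0007]
```

View pics/s7.png

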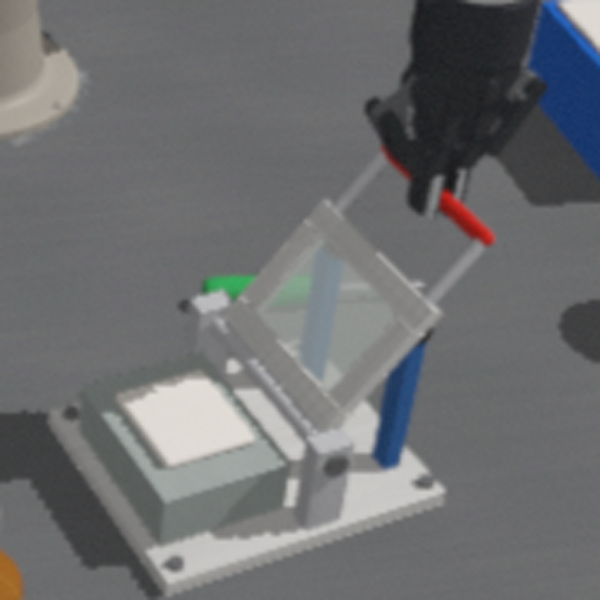

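Scene crop: the flap lies on the blue post's pad (frame meeting the post at (425,330)) and goes no further when pushed. Releasing slowly and rising.

Request:
send_rows --travel '[[0,0,0],[0,0,0],[0,0,0],[0,-0.01,0],[0,-0.02,0],[0,-0.03,0],[0,-0.04,0],[0,0,0]]' --twist '[[0,0,0],[0,0,0],[0,0,0],[0,0,0],[0,0,0],[0,0,0],[0,0,0],[0,0,0]]' --jaw '[0.015,0.025,0.035,0.035,0.035,0.035,0.035,0.035]'

```text
time: 16.05
tool_pos: [0.5363, 0.2252, 0.3107]
ee_rot: [[0.198, 0.004, 0.98], [-0.98, -0.01, 0.198], [0.011, -1.0, 0.002]]
force: [0.3, -0.1, -0.1]
width: 0.411
```

```bash
python3 - <<'E'
from h import *
goal([.5366,.2254,.3])
s=cap('scene','s8.png')
E
```

```text
tcp [0.5363 0.2252 0.3107] F [ 0.3 -0.1 -0.1] w 0.0351 t 16.05 shift [-0.0002  0.0107  0.0003]
```

View pics/s8.png

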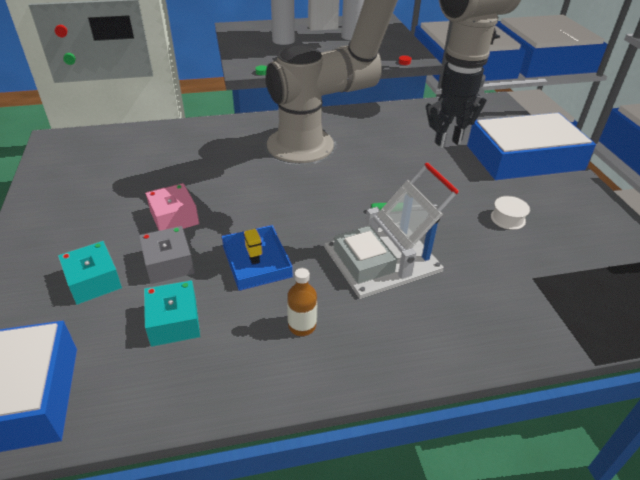

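The picture shows the flap resting on the rear stops (bar at (441,178)), the plug standing in the tray (254,246) and the grey socket empty. The bystanders are in place and the gripper is clear.

```bash
python3 -c "
from h import *
print(ctrl.close_job())"
```

```text
the job is handed in; nothing more can be done
None
```

I finished the job and handed it in at about 16 s, well under the 56 s limit. With the flap still shut, I pulled the plug straight up out of the grey socket and stood it upright in the blue tray. I then gripped the red bar, swung the flap past vertical and lowered it while holding it until it stopped on the rubber stops.

**Last checks:**
- **Flap:** two further small pushes did not move it beyond about 2.29 rad (end of travel is 2.3). The final picture shows it still lying on the stops after release.
- **Plug:** the final picture shows it upright in the tray, with the grey socket empty.
- **Other objects:** the reel, bottle, screwdriver and look-alike sockets appear unmoved. I judged that from the picture and did not measure it.
- **Gripper:** it is clear of everything, with the force reading near zero.

**Forces and disagreements:**
- The highest force I saw was about 22 N, when the plug touched the tray floor.
- The tool's distance from the hinge read up to 6.5 mm too long mid-swing, so it probably slid a little on the bar. It was back within about 1 mm at the end.
- The network gave some wrong hits, such as a "bottle" at the bar, which I ignored.

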